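Hold a slide carrier flush on the tilted inspection stage

ROBOT

A 7-joint arm with a two-finger parallel gripper is mounted at the origin on the work surface. World frame = base frame: x ahead of the robot, y to its left, z up, the work surface at z = 0. Lengths are in mm, angles in rad, forces in N, time in s.
With the tool pointing down it reaches from about 350 to 900 mm from the base axis. Payload 19.9 kg.
Tool frame: the origin (TCP) lies on the centre line of the jaws, within the pads' length; the fingertips stand 22 mm ahead of it and the grasp point (between the pads) lies 3 mm ahead of it; z points along the fingers, y is the line along which they close (so a half turn about z gives the same grasp; the last joint's range is limited). The gripper opens to 94 mm and grips with 3 to 60 N. Pads are 16 mm wide; open, the fingers measure 119 mm over their backs; the gripper's body (75 mm by 177 mm) begins 78 mm behind the grasp point.
Start: joints at [-1.329, 0.417, -0.01, 1.614, 0.005, 1.111, -0.053], TCP at [174.393, 600.157, 227.425] pointing down, gripper open.
Joint ranges: [-2.81, 2.81], [-0.39, 2.02], [-1.27, 1.25], [0.06, 2.57], [-1.19, 4.33], [0.19, 2], [-2.82, 2.82]. Speed limits (rad/s): [1.89, 1.89, 2.39, 2.39, 3.01, 3.01, 3.01].

INTERFACE

Orientations are given as a rotation vector (axis times angle).
In Python, from station import bot, status, capture, order gives the robot as it stands. Calls block until the motion is done:
- bot.movep(position, orientation): joint-space move of the TCP to a pose.
- bot.move_linear(position, v=150, rot=None, guard=None): straight line of the TCP; rot=None keeps the orientation; v is the mean speed in mm/s. With guard (N) it stops when the force on the tool has changed by that much, and returns True; else False.
- bot.move_joints(angles): joint-space move.
- bot.gripper_to(opening, squeeze=None): opening from 0.0 (shut) to 1.0 (fully open); squeeze is the grip in N (None keeps the last); returns when the fingers have stopped.
- bot.sleep(seconds).
- bot.inverse_kinematics(position, orientation): joint angles nearest the present ones, or None.
- status.read_state(): the state.
- capture(name): name is "side" or "top" or "wrist"; returns a dict with "image" (420x560x3 uint8, blue, green, red), "mtx" (3x3 intrinsics, pixels), "R" (3x3) and "t" (3): a world point X has camera coordinates R X + t; the wrist camera has in their place "T_tool_cam" (4x4, takes a point from camera to tool coordinates, whose origin is the TCP and whose axes are the flange's). Camera axes: x right, y down, z forward; pixel columns grow to the right and rows downward; lengths in mm; the calibration is good to about 2 mm. A picture is of the moment at which its call begins: read the wrist's pose just before it. There is no depth.
A pose or a line that the arm cannot do raises bot.IKError and nothing moves.
- order.close_job(): hands the job in; it is judged then, once.
The state is a dict: "clock": time; "joint_positions": joint angles; "joint_velocities": joint speeds; "joint_torque": joint torques, N m; "tool_pos": TCP position; "ee_rot": TCP orientation; "force": force on the tool from outside, world axes, zero at the start; "ft_torque": the same for the moment, N m; "gripper_width": opening from 0.0 (shut) to 1.0 (fully open); "gripper_force": force on a finger pad.
Only numpy, scipy, OpenCV 4.12 (cv2) and the standard library are available. Lean on these libraries where they do the work, as an engineer would, in place of code of your own. Each camera call takes 0.05 s, during which the arm holds its last target. There are 200 camera calls.

TASK

Pick up the slide carrier by its fin, feel out how steeply the face of the inspection stage is tilted, and lay the carrier's underside flat on the middle of that face with the fin running straight up the slope. Press it gently home so that all four spring pins go right in, and finish while still gripping the fin and holding the carrier flush: do not let go. Leave the tube rack, the pot and the dish where they are.

Things in the scene. Friction and masses are not known exactly. Their poses are not given: they have to be found in the camera images.
- stage: Tilting inspection stage, fixed: white base 130 x 160 x 16 mm, two white uprights (44 mm along x, 12 mm thick, centred at y = +-68 mm, tops 102 mm above the bench), and between them a dark steel face plate, 104 mm along the slope, 108 mm wide, 10 mm thick, on a very stiff hinge along y (8 N m). Origin: centre of the base's underside; z up. The face rises towards the stage's +x.
- face_mid (a point): Middle of the face's top surface, on its tilt axis, 85 mm above the bench: the same point at any tilt. Its axes are the base's (x uphill but level, z up), not the tilted face's. The face slopes by 0.25 to 0.60 rad (14 to 34 degrees) about y, different each time and NOT reported: find it by touch or camera.
- pin_high_left (a joint): Steel spring pin, 10 mm diameter, standing 4 mm out of the face, 28 mm up the slope from the face's middle and 28 mm to the stage's +y. Value: how far it is pressed in, 0 = out, 0.004 m = flush with the face. Each pin takes 0.4 N to start and 1.2 N fully in.
- pin_high_right (a joint): The same pin 28 mm up the slope, 28 mm to the stage's -y.
- pin_low_left (a joint): The same pin 28 mm down the slope, 28 mm to the stage's +y.
- pin_low_right (a joint): The same pin 28 mm down the slope, 28 mm to the stage's -y.
- carrier: Slide carrier, loose, flat on the bench: aluminium plate 84 x 84 x 6 mm with a glass slide on top at each side of an upright grey fin. The fin stands mid-plate, 44 mm long (carrier's x), 12 mm thick (carrier's y: grip across this), 45 mm high above the plate. Mass 0.1 to 0.2 kg. Origin: centre of the underside; z along the fin.
- carrier_mid (a point): Point in the middle of the fin, 29 mm above the carrier's underside (23 mm above the plate's top). Axes as the carrier's.
- carrier_foot (a point): Centre of the carrier's underside, the surface that goes against the stage face. Axes as the carrier's.
- tube_rack: Bystander: white block 80 x 170 mm with blue-capped tubes, 90 mm high. Origin: centre of its underside.
- pot: Bystander: white pot with a red lid, 52 mm diameter, 65 mm high. Origin: centre of its underside.
- dish: Bystander: clear flat dish, 70 mm diameter, 16 mm high. Origin: centre of its underside.
Things that resemble listed ones, but are neither listed nor needed, are in the scene too. What is shaped like the carrier but blue, green or red is not meant.

How it is judged:
By the outcome, as a careful person would: the job done as asked, in the order asked, and still so for the second after the job is handed in, while the arm keeps its last pose, push and grip.
It also fails if it takes over 51 s, if anything falls off the work surface, if the arm or the gripper's body presses on something with over 40 N, if the wrist force passes 120 N, or if a joint passes its speed limit or range.

## Working session

There is one attempt and no reset: what is moved stays moved. The work goes in short steps, each a Python script; the robot and the scene stay as the last script left them, time stands still between calls to the robot, and variables do not carry over. Pictures are saved under pics/ and viewed, at most 10 in all, crops included, and the job is handed in when it is done.

```bash
mkdir -p pics; ls
python3 - <<'E'
from station import bot,status,capture,order
import cv2
for n in("top","side"):
    c=capture(n);cv2.imwrite(f"pics/{n}0.png",c["image"]);print(n,c["mtx"].tolist(),c["R"].tolist(),c["t"].tolist())
c=capture("wrist");print(c["T_tool_cam"]);s=status.read_state();print(s)
E
```

```text
pics
top [[476.7895977358302, 0.0, 268.934396169301], [0.0, 476.7895977358302, 207.28064368862684], [0.0, 0.0, 1.0]] [[-0.01268696512945877, -0.9999003717908835, -0.00618768197766877], [-0.9961999035164273, 0.013172790016168983, -0.08609430780865587], [0.08616723942233247, 0.005071892708130641, -0.9962677766317105]] [-3.2101392049759214, 620.4304981105932, 1196.83624362884]
side [[468.7317438039218, 0.0, 277.22513519417305], [0.0, 468.7317438039218, 207.70535123958567], [0.0, 0.0, 1.0]] [[0.8541331955412232, -0.5198034713418063, 0.016150401095542312], [-0.32187950569464485, -0.5527895340461481, -0.7686464173225644], [0.4084728486549748, 0.6513279375476313, -0.6394699755904413]] [-515.2962794822403, 236.54493004419143, 972.9998956502073]
[[-7.61171522e-04 -9.59722258e-01 -2.80949477e-01  8.22390498e+01]
 [ 9.99999708e-01 -7.49298757e-04 -1.49680311e-04 -2.09967646e-01]
 [-6.68635677e-05 -2.80949509e-01  9.59722548e-01 -1.57805647e+02]
 [ 0.00000000e+00  0.00000000e+00  0.00000000e+00  1.00000000e+00]]
{'clock': 0.15, 'joint_positions': array([-1.32949228,  0.41783142, -0.01031658,  1.6140022 ,  0.00470863,
        1.1107232 , -0.05299352]), 'joint_velocities': array([ 0.00025943, -0.00073511,  0.00026261, -0.00121289, -0.00105181,
       -0.0004243 ,  0.00048903]), 'joint_torque': array([ 1.14558701e-03, -8.51534915e+01,  6.39267415e-01, -4.26134026e+01,
       -4.87564900e-02,  1.70042255e-02,  9.70885776e-05]), 'tool_pos': array([174.33379045, 599.9206767 , 226.98648489]), 'ee_rot': array([-4.42694227e-01, -3.11019224e+00,  1.47516605e-03]), 'force': array([0.86236612, 0.77212327, 0.42403015]), 'ft_torque': array([ 0.00194267, -0.02425666,  0.02560627]), 'gripper_force': 0.0, 'gripper_width': 0.9998190964407426}
```

View pics/top0.png

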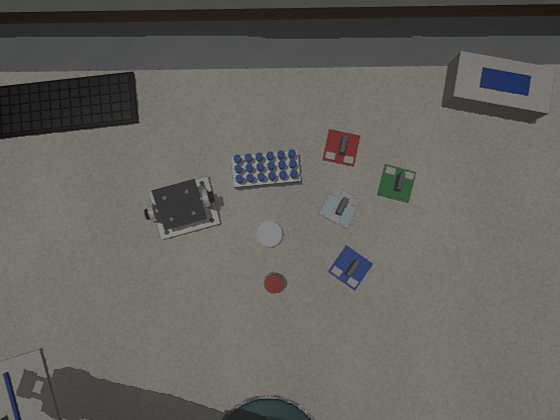

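View pics/side0.png

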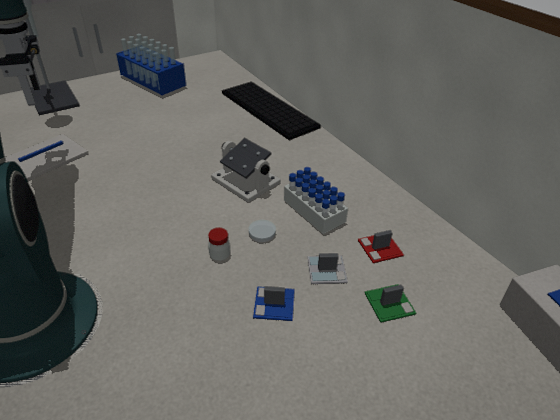

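The side and top views show four look-alikes. In the top view the red one is at (342,147), the green at (397,183), the blue at (351,267) and the bare aluminium one at (340,208). I choose the aluminium one. The stage is at (183,207). Next I'll take a close crop of both.

```bash
cat > h.py <<'E'
from station import bot,status,capture,order
import numpy as np, cv2
from scipy.spatial.transform import Rotation as Ro
def fixed(n):
    c=capture(n);return c["image"],c["mtx"],c["R"],c["t"]
def wrist():
    s=status.read_state();c=capture("wrist")
    T=np.eye(4);T[:3,:3]=Ro.from_rotvec(s["ee_rot"]).as_matrix();T[:3,3]=s["tool_pos"]
    M=np.linalg.inv(T@c["T_tool_cam"]);return c["image"],c["mtx"],M[:3,:3],M[:3,3]
def unproj(px,cam,z):
    _,K,R,t=cam;px=np.atleast_2d(px).astype(float)
    d=(R.T@np.linalg.inv(K)@np.c_[px,np.ones(len(px))].T).T;C=-R.T@t
    return C+d*((z-C[2])/d[:,2])[:,None]
def proj(X,cam):
    _,K,R,t=cam;p=(K@(R@np.atleast_2d(X).T+np.reshape(t,(3,1)))).T;return p[:,:2]/p[:,2:]
def down(yaw): # tool z down, tool y axis at angle yaw+90 (tool x along yaw)
    x=np.array([np.cos(yaw),np.sin(yaw),0]);z=np.array([0,0,-1.]);return np.c_[x,np.cross(z,x),z]
E
python3 - <<'E'
from h import *
a=fixed("top");b=fixed("side")
A=cv2.resize(a[0][165:250,135:235],(400,340),interpolation=cv2.INTER_CUBIC)
B=cv2.resize(a[0][180:240,305:375],(397,340),interpolation=cv2.INTER_CUBIC)
C=cv2.resize(b[0][130:205,200:290],(400,333)[:2],interpolation=cv2.INTER_CUBIC)[:250]
D=cv2.resize(b[0][240:300,295:360],(361,333),interpolation=cv2.INTER_CUBIC)[:250]
o=np.zeros((600,800,3),np.uint8);o[:340,:400]=A;o[:340,400:797]=B;o[345:595,:400]=C;o[345:595,400:761]=D
cv2.imwrite("pics/crop1.png",o)
print(unproj([[183,207],[340,208]],a,80)[0],unproj([340,208],a,3),unproj([[268,235],[274,284],[266,168]],a,20))
E
```

```text
[619.21494744 199.6052086   80.        ] [[ 618.04810668 -196.82166743    3.        ]] [[549.51950664  -7.90722772  20.        ]
 [424.79139251 -21.61705437  20.        ]
 [723.48815651  -4.88643967  20.        ]]
```

View pics/crop1.png

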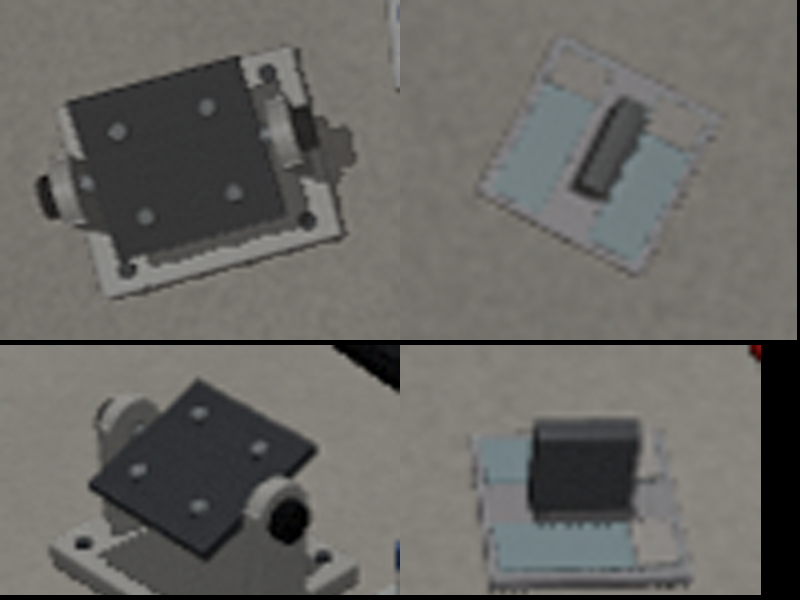

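The crop confirms the bare aluminium plate with two glass slides and a grey fin. Its corners in the crop are about (562,38), (722,118), (638,273) and (480,190). The stage's four pins are visible in both views, so I'll fit the poses.

```bash
cat >> h.py <<'E'
def stage_pts(p,loc): # p=x,y,yaw,tilt ; loc in face frame (u uphill, v, w normal) about face_mid z=85
    t,n=p[3],np.asarray(loc,float);F=Ro.from_euler('ZY',[p[2],-t]).as_matrix()
    return n@F.T+[p[0],p[1],85]
PINS=np.array([[28,28,4],[28,-28,4],[-28,-28,4],[-28,28,4]])
E
python3 - <<'E'
from h import *
from scipy.optimize import least_squares as L
a=fixed("top");b=fixed("side")
pt=np.array([[118,132],[207,107],[234,193],[146,216]])/4+[135,165]
ps=(np.array([[200,413],[259,447],[199,507],[138,470]])-[0,345])/4.444+[200,130]
f=lambda p:np.r_[proj(stage_pts(p,PINS),a)-pt,proj(stage_pts(p,PINS),b)-ps].ravel()
for t0 in(.4,-.4):
    r=L(f,[619,200,.25,t0]);print(r.x,r.cost,r.fun.round(1))
q=(np.array([[562,38],[722,118],[638,273],[480,190]])-[400,0])/5.67+[305,180]
X=unproj(q,a,3);print(X.round(1),X.mean(0));e=X[0]-X[3]+X[1]-X[2];print("yaw",np.arctan2(e[1],e[0]))
E
```

```text
[6.23149087e+02 2.07428600e+02 2.50431143e-01 3.61892207e-01] 0.6127935984154312 [ 0.1 -0.1  0.3  0.2  0.2  0.1  0.1  0.3 -0.2 -0.6  0.2 -0.4 -0.  -0.5
  0.1 -0.3]
[6.23149087e+02 2.07428600e+02 2.50431147e-01 3.61892192e-01] 0.6127935984154519 [ 0.1 -0.1  0.3  0.2  0.2  0.1  0.1  0.3 -0.2 -0.6  0.2 -0.4 -0.  -0.5
  0.1 -0.3]
[[ 674.3 -181.4    3. ]
 [ 636.2 -254.3    3. ]
 [ 565.2 -213.6    3. ]
 [ 604.3 -141.9    3. ]] [ 620.00215555 -197.80665327    3.        ]
yaw -0.5165184407623135
```

Run:
```python
from h import *
rv=lambda M:Ro.from_matrix(M).as_rotvec()
for p,M in [((605,205,225),down(.25+np.pi)),((620,-198,200),down(-.5165+np.pi)),((620,-198,32),down(-.5165+np.pi))]:
    print(bot.inverse_kinematics(list(p),rv(M)))
F=Ro.from_euler('ZY',[.25,-.36]).as_matrix();M=np.c_[-F[:,0],F[:,1],-F[:,2]]
print(bot.inverse_kinematics(list(np.array([623,207,85])+F[:,2]*40),rv(M)))
bot.gripper_to(.5)
bot.movep([605,205,225],rv(down(.25+np.pi)));w=wrist();np.savez("w1.npz",*w);cv2.imwrite("pics/w1.png",w[0])
print(status.read_state()["clock"])
bot.movep([620,-198,190],rv(down(-.5165+np.pi)));w=wrist();np.savez("w2.npz",*w);cv2.imwrite("pics/w2.png",w[0])
s=status.read_state();print(s["clock"],s["tool_pos"],s["gripper_width"],w[1])
```

```text
[-0.51982133  0.44875637  0.19749019  1.58507912 -0.09484475  1.11715983
  1.52101053]
[-0.37098602  0.67720891  0.96308745  1.59431329 -0.5885701   1.18529963
  1.77138274]
[-0.15678073  0.77942822  0.60274211  1.68618559 -0.55692347  0.85388261
  1.74108809]
[-0.47197568  0.41526335  0.09393866  1.95097609  0.03013951  0.42059534
  1.40269789]
3.3667
4.9167 [ 620.63997834 -196.16271081  190.0179818 ] 0.5030835664125949 [[333.78254769   0.         272.03819484]
 [  0.         333.78254769 210.24345475]
 [  0.           0.           1.        ]]
```

View pics/w1.png

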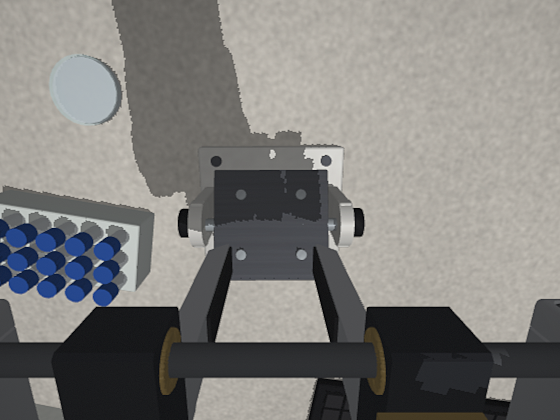

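View pics/w2.png

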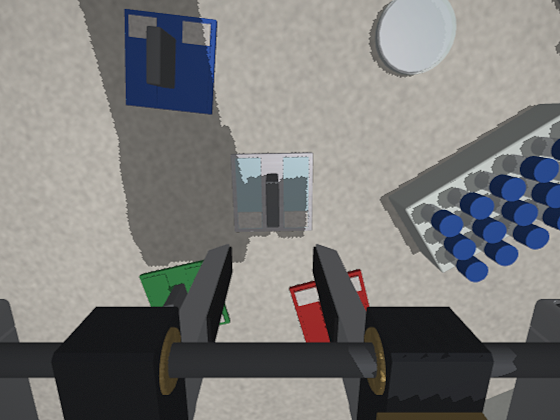

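In the stage view the low pins are at (241,194) and (301,194), the high pins at (241,255) and (302,254), and the low face edge runs from (214,169) to (328,169). In the carrier view the plate corners are about (235,153), (312,153), (311,230) and (235,232), with the fin at column 272.

Run:
```python
from h import *
from scipy.optimize import least_squares as L
a=fixed("top");b=fixed("side");ld=lambda f:[np.load(f)[k] for k in("arr_0","arr_1","arr_2","arr_3")]
w=ld("w1.npz");w2=ld("w2.npz")
pt=np.array([[118,132],[207,107],[234,193],[146,216]])/4+[135,165]
ps=(np.array([[200,413],[259,447],[199,507],[138,470]])-[0,345])/4.444+[200,130]
P=np.vstack([PINS,[[-52,54,0],[-52,-54,0]]])
pw=np.array([[302,254],[241,255],[241,194],[301,194],[328,169],[214,169]])
fw=lambda p:(proj(stage_pts(p,P),w)-pw).ravel()
f=lambda p:np.r_[(proj(stage_pts(p,PINS),a)-pt).ravel(),(proj(stage_pts(p,PINS),b)-ps).ravel(),fw(p)]
for g in(fw,f):
    r=L(g,[623,207,.25,.36]);print(r.x,r.cost,r.fun[-12:].round(1))
c=np.array([[-42,-42],[-42,42],[42,42],[42,-42]])  # filled below in tool-aligned axes
def cp(p):
    R=Ro.from_euler('Z',p[2]).as_matrix();return np.c_[c@R[:2,:2].T+p[:2],np.full(4,6.)]
q=np.array([[311,230],[235,232],[235,153],[312,153]])
g=lambda p:(proj(cp(p),w2)-q).ravel()
for y0 in(-.52,):
    r=L(g,[620,-198,y0]);print(r.x,r.cost,r.fun.round(1))
    r=L(lambda p:np.r_[(proj(cp(p)[[0,1,2,3]],w2)-q[[2,1,0,3]]).ravel()],[620,-198,y0]);print(r.x,r.cost)
print(unproj([[235,153],[312,153],[311,230],[235,232]],w2,6).round(1))
print(unproj([[267,174],[278,174]],w2,51).mean(0))
```

```text
[6.22633018e+02 2.09837111e+02 2.54898317e-01 3.22361756e-01] 0.35149532812855255 [-0.4  0.2  0.1 -0.5  0.1  0.2  0.1 -0.1  0.1 -0.2 -0.   0.4]
[6.22717580e+02 2.09516726e+02 2.53227784e-01 3.36385098e-01] 3.630460735251704 [-0.8  0.3 -0.3 -0.6 -0.2  0.1 -0.2 -0.1 -0.3  0.1 -0.1  0.4]
[ 620.65011522 -194.82059184   -3.65283898] 9.468915066852498 [ 1.   0.9 -0.3 -0.9 -3.2  0.2  2.5 -0. ]
[ 625.66907858 -196.71962268    1.71089778] 12051.22705410912
[[ 564.8 -208.     6. ]
 [ 603.3 -139.9    6. ]
 [ 676.4 -179.2    6. ]
 [ 637.7 -252.2    6. ]]
[ 595.31217343 -181.55058636   51.        ]
```

Run:
```python
from h import *
w=[np.load("w2.npz")[k] for k in("arr_0","arr_1","arr_2","arr_3")]
o=cv2.resize(w[0][140:245,220:330],None,fx=5,fy=5,interpolation=cv2.INTER_CUBIC)
R=Ro.from_euler('Z',-.511).as_matrix()
def dots(x,y,col,P):
    X=np.array(P,float)@R.T+[x,y,0]
    for q in proj(X,w): cv2.circle(o,tuple(int(v) for v in ((q+.5-[220,140])*5)),2,col,-1)
dots(620.6,-194.8,(0,0,255),[[i*42,j*42,6] for i in(-1,1) for j in(-1,1)]+[[i*22,j*6,51] for i in(-1,1) for j in(-1,1)]+[[-22,6,6],[-22,-6,6]])
cv2.imwrite("pics/crop2.png",o)
```

```text
(no output)
```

View pics/crop2.png

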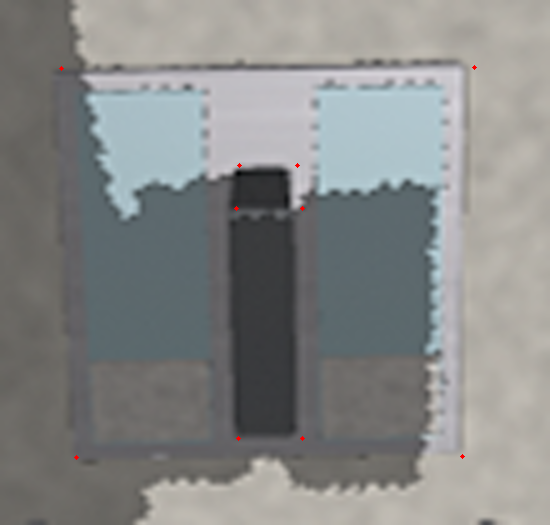

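The overlay fits within about 1 mm, with the carrier about 1 mm to the left of the model. I'll grasp it.

Run:
```python
from h import *
rv=lambda M:Ro.from_matrix(M).as_rotvec()
r=rv(down(-.511+np.pi));x,y=620.1,-195.7
bot.move_linear([x,y,90],v=150,rot=r)
print(bot.move_linear([x,y,32],v=60,guard=8))
s=status.read_state();print(s["clock"],s["tool_pos"],s["force"])
bot.gripper_to(0.0,squeeze=30)
s=status.read_state();print(s["clock"],s["tool_pos"],s["gripper_width"]*94,s["gripper_force"],s["force"])
bot.move_linear([x,y,200],v=120)
s=status.read_state();print(s["clock"],s["tool_pos"],s["gripper_width"]*94,s["force"],s["ft_torque"])
F=Ro.from_euler('ZY',[.254,-.336]).as_matrix();M=np.c_[-F[:,0],F[:,1],-F[:,2]]
p=np.array([622.7,209.6,85])+F[:,2]*(32+45)
bot.movep(list(p+[0,0,40]),rv(M)); bot.sleep(.2)
a=fixed("side");w=wrist();s=status.read_state();print(s["clock"],s["tool_pos"],p+[0,0,40],Ro.from_rotvec(s["ee_rot"]).as_matrix().T@M,s["force"],s["ft_torque"])
o=np.zeros((400,800,3),np.uint8);o[:,:400]=cv2.resize(a[0][90:210,190:310],(400,400),interpolation=cv2.INTER_CUBIC);o[:,400:]=cv2.resize(w[0][130:330,180:380],(400,400),interpolation=cv2.INTER_CUBIC)
cv2.imwrite("pics/held.png",o)
```

```text
False
6.95 [ 620.34869146 -195.79253439   32.38938113] [-0.12872227 -0.21306368 -0.09940372]
7.5833 [ 620.12332541 -195.69523141   32.02739317] 11.688300040543627 29.979158341884613 [ 0.46754351  0.30969026 -0.06703153]
9.1333 [ 619.80989261 -195.58648175  199.26467993] 11.770917078783608 [ 0.52956434  0.65944398 -1.70464093] [-0.00815214  0.00325954  0.06182942]
10.9167 [598.36908657 202.70285921 197.64326493] [598.12663737 203.22058063 197.69424226] [[ 9.99999658e-01  8.19660178e-04 -1.08402626e-04]
 [-8.19617354e-04  9.99999586e-01  3.94503592e-04]
 [ 1.08725940e-04 -3.94414608e-04  9.99999916e-01]] [ 1.29983753  0.37380972 -2.32636051] [-0.10631099  0.44085647 -0.03199859]
```

View pics/held.png

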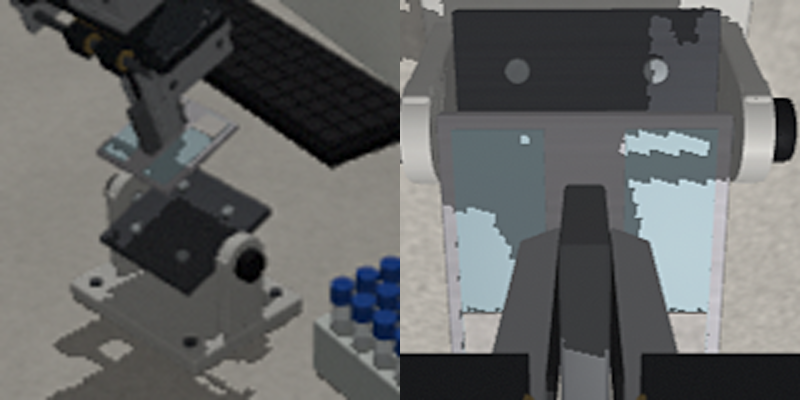

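The carrier is held square over the face: its plate is centred at column 586 and the pins average 586. Next I'll approach along the normal and feel the face.

```bash
cat >> h.py <<'E'
C0=np.array([622.7,209.6,85.]);YAW=.254
def pose(t,h,du=0,dv=0):
    F=Ro.from_euler('ZY',[YAW,-t]).as_matrix();M=np.c_[-F[:,0],F[:,1],-F[:,2]]
    return list(C0+F@[du,dv,32+h]),Ro.from_matrix(M).as_rotvec(),F
def go(t,h,v=20,du=0,dv=0,guard=None,wait=.15):
    p,r,F=pose(t,h,du,dv);g=bot.move_linear(p,v=v,rot=r,guard=guard);bot.sleep(wait)
    ss=[]
    for _ in range(4): ss.append(status.read_state());bot.sleep(.02)
    s=ss[-1];m=lambda k:F.T@np.mean([q[k] for q in ss],0)
    f,T=m("force"),m("ft_torque");a=F.T@(s["tool_pos"]-C0)-[0,0,32]
    Rm=Ro.from_rotvec(s["ee_rot"]).as_matrix();ta=np.arcsin(-Rm[2,0])
    print(f"clk {s['clock']:.2f} g{int(g)} t {t:.3f} act {ta:.4f} h {h:.2f} pos(face) {a.round(2)} f {f.round(2)} T {T.round(3)}",flush=True)
    return f,T,a
E
python3 - <<'E'
from h import *
go(.336,12,v=120,wait=.4)
f0,T0,_=go(.336,6,v=30,wait=.3)
for h in np.arange(5,-2,-1.):
    f,T,a=go(.336,h,v=10,wait=.1)
    if f[2]-f0[2]>7: break
E
```

```text
clk 12.12 g0 t 0.336 act 0.3363 h 12.00 pos(face) [ 0.11  0.02 12.18] f [-0.11 -0.08 -2.18] T [ 0.053  0.471 -0.011]
clk 12.83 g0 t 0.336 act 0.3361 h 6.00 pos(face) [ 0.03 -0.    6.07] f [-0.3  -0.24 -2.17] T [ 0.045  0.433 -0.016]
clk 13.25 g0 t 0.336 act 0.3360 h 5.00 pos(face) [ 0.01 -0.03  5.01] f [-0.83  0.38 -1.35] T [0.058 0.459 0.018]
clk 13.67 g0 t 0.336 act 0.3361 h 4.00 pos(face) [0.05 0.   4.03] f [-0.24 -0.09 -0.57] T [ 0.046  0.369 -0.041]
clk 14.08 g0 t 0.336 act 0.3362 h 3.00 pos(face) [ 0.09 -0.02  3.05] f [-0.26 -0.01  0.11] T [0.101 0.356 0.018]
clk 14.50 g0 t 0.336 act 0.3361 h 2.00 pos(face) [0.06 0.   2.05] f [-0.2   0.05  0.67] T [0.081 0.285 0.004]
clk 14.92 g0 t 0.336 act 0.3361 h 1.00 pos(face) [0.07 0.01 1.04] f [0.33 0.39 1.47] T [ 0.105  0.226 -0.04 ]
clk 15.33 g0 t 0.336 act 0.3361 h 0.00 pos(face) [0.06 0.   0.1 ] f [-0.9   0.11  6.08] T [0.082 0.436 0.066]
```

Run:
```python
from h import *
go(.336,9,v=60,wait=.05)
bot.gripper_to(0.0,squeeze=60)
for t in(.256,.416):
    f0,_,_=go(t,8,v=60,wait=.3);last=None;n=0
    for h in np.arange(5.6,-1,-.4):
        f,T,a=go(t,h,v=10,wait=.04);F=f[2]-f0[2]
        if last is not None and F-last>1.2: n+=1
        last=F
        if F>9 or n>=2: break
    go(t,9,v=60,wait=.02)
```

```text
clk 15.75 g0 t 0.336 act 0.3357 h 9.00 pos(face) [-0.21  0.03  8.93] f [-0.58 -0.36 -2.29] T [ 0.038  0.44  -0.019]
clk 16.58 g0 t 0.256 act 0.2562 h 8.00 pos(face) [-0.27  0.05  8.04] f [-0.34 -0.18 -1.86] T [ 0.042  0.342 -0.017]
clk 17.08 g0 t 0.256 act 0.2560 h 5.60 pos(face) [0.02 0.01 5.6 ] f [-0.42  0.24 -0.93] T [ 0.1    0.261 -0.02 ]
clk 17.44 g0 t 0.256 act 0.2561 h 5.20 pos(face) [0.02 0.02 5.21] f [-0.19  0.24 -0.5 ] T [0.116 0.18  0.031]
clk 17.80 g0 t 0.256 act 0.2561 h 4.80 pos(face) [0.04 0.04 4.81] f [ 0.33  0.3  -0.1 ] T [ 0.115  0.196 -0.014]
clk 18.16 g0 t 0.256 act 0.2560 h 4.40 pos(face) [-0.01  0.02  4.4 ] f [ 0.61  0.32 -0.01] T [ 0.07   0.137 -0.022]
clk 18.52 g0 t 0.256 act 0.2560 h 4.00 pos(face) [0.02 0.01 4.  ] f [ 0.47  0.25 -0.14] T [0.107 0.13  0.002]
clk 18.88 g0 t 0.256 act 0.2560 h 3.60 pos(face) [ 0.   -0.01  3.6 ] f [0.73 0.19 0.21] T [ 0.09   0.091 -0.004]
clk 19.23 g0 t 0.256 act 0.2560 h 3.20 pos(face) [0.   0.01 3.34] f [-2.13 -0.2   6.1 ] T [0.033 0.424 0.012]
clk 19.59 g0 t 0.256 act 0.2560 h 2.80 pos(face) [ 0.01 -0.01  3.27] f [-5.140e+00 
[... 730 characters left out ...]
98 -0.025]
clk 22.58 g0 t 0.416 act 0.4159 h 4.00 pos(face) [-0.03 -0.02  3.99] f [-0.89 -0.41  0.01] T [ 0.016  0.627 -0.015]
clk 22.94 g0 t 0.416 act 0.4159 h 3.60 pos(face) [-0.04  0.05  3.59] f [-1.33 -0.24 -0.04] T [ 0.013  0.73  -0.014]
clk 23.30 g0 t 0.416 act 0.4159 h 3.20 pos(face) [-0.05 -0.01  3.19] f [-1.83 -0.08  0.17] T [ 0.004  0.826 -0.048]
clk 23.66 g0 t 0.416 act 0.4160 h 2.80 pos(face) [ 0.03 -0.02  2.91] f [-2.43 -0.42  6.63] T [ 0.012  1.27  -0.02 ]
clk 24.02 g0 t 0.416 act 0.4161 h 2.40 pos(face) [0.14 0.01 2.75] f [-2.98 -0.88 14.57] T [-0.037  1.827 -0.002]
clk 24.36 g0 t 0.416 act 0.4163 h 9.00 pos(face) [0.09 0.1  9.01] f [-1.33 -0.11 -1.69] T [ 0.049  0.581 -0.021]
```

The two edge touches put the slope at 0.340 rad, in agreement with the camera. Now I'll press the carrier home while watching the centre of pressure.

```bash
cat >> h.py <<'E'
def cop(f,T,f0,T0,d=.25):
    F=f[2]-f0[2];u=-(T[1]-T0[1]+d*(f[0]-f0[0]))/F*1e3;v=(T[0]-T0[0]-d*(f[1]-f0[1]))/F*1e3
    print(f"   F {F:.2f} cop u {u:.1f} v {v:.1f}",flush=True);return F,u,v
E
python3 - <<'E'
from h import *
t=.340
f0,T0,_=go(t,7,v=60,wait=.4);np.savez("base.npz",f0,T0)
bot.gripper_to(0.0,squeeze=25)
for h in(1.5,.5,.1,-.1,-.3,-.5,-.7):
    f,T,a=go(t,h,v=10,wait=.2);F,u,v=cop(f,T,f0,T0)
    if F>11: break
E
```

```text
clk 25.07 g0 t 0.340 act 0.3402 h 7.00 pos(face) [-0.12  0.08  7.06] f [-0.85  0.01 -1.66] T [ 0.048  0.462 -0.02 ]
clk 26.26 g0 t 0.340 act 0.3401 h 1.50 pos(face) [0.03 0.03 1.56] f [-0.47 -0.43  1.57] T [0.083 0.396 0.021]
   F 3.22 cop u -9.0 v 44.8
clk 26.77 g0 t 0.340 act 0.3402 h 0.50 pos(face) [ 0.1  -0.01  0.55] f [-0.7   0.16  2.55] T [ 0.079  0.345 -0.025]
   F 4.20 cop u 19.0 v -1.8
clk 27.29 g0 t 0.340 act 0.3401 h 0.10 pos(face) [ 0.04 -0.01  0.12] f [0.45 0.22 2.37] T [ 0.124  0.252 -0.03 ]
   F 4.02 cop u -28.8 v 6.0
clk 27.81 g0 t 0.340 act 0.3401 h -0.10 pos(face) [ 0.04  0.02 -0.06] f [-0.74  0.2   6.08] T [ 0.158  0.326 -0.028]
   F 7.74 cop u 13.8 v 8.0
clk 28.32 g0 t 0.340 act 0.3400 h -0.30 pos(face) [ 0.02  0.02 -0.09] f [-1.96 -0.3  10.13] T [ 0.131  0.61  -0.019]
   F 11.79 cop u 11.1 v 13.7
```

Run:
```python
from h import *
z=np.load("base.npz");f0,T0=z["arr_0"],z["arr_1"]
for t in(.346,.352,.346,.340,.334,.340):
    f,T,a=go(t,-.3,v=10,wait=.3);cop(f,T,f0,T0+[0,1.35*(t-.34),0])
```

```text
clk 28.94 g0 t 0.346 act 0.3463 h -0.30 pos(face) [ 0.18  0.   -0.09] f [-0.57 -0.06  8.8 ] T [ 0.125  0.676 -0.013]
   F 10.46 cop u -26.4 v 9.2
clk 29.56 g0 t 0.352 act 0.3526 h -0.30 pos(face) [ 0.35 -0.   -0.03] f [0.67 0.23 9.56] T [ 0.121  0.546 -0.018]
   F 11.22 cop u -39.9 v 1.5
clk 30.18 g0 t 0.346 act 0.3465 h -0.30 pos(face) [ 0.24  0.   -0.14] f [0.07 0.18 7.34] T [ 0.135  0.223 -0.013]
   F 8.99 cop u 1.8 v 4.8
clk 30.79 g0 t 0.340 act 0.3404 h -0.30 pos(face) [ 0.17  0.02 -0.04] f [-2.01  0.26 10.77] T [ 0.093  0.445 -0.019]
   F 12.43 cop u 24.6 v -1.5
clk 31.41 g0 t 0.334 act 0.3341 h -0.30 pos(face) [ 0.04 -0.01 -0.01] f [-2.86 -0.13 12.66] T [0.1   0.663 0.023]
   F 14.32 cop u 20.5 v 6.0
clk 32.02 g0 t 0.340 act 0.3400 h -0.30 pos(face) [ 0.03 -0.01 -0.18] f [-1.38  0.05  7.93] T [0.142 0.439 0.01 ]
   F 9.59 cop u 16.1 v 8.9
```

Run:
```python
from h import *
z=np.load("base.npz");f0,T0=z["arr_0"],z["arr_1"]
for t,h in((.344,-.3),(.344,-.4)):
    f,T,a=go(t,h,v=10,wait=.5);cop(f,T,f0,T0+[0,1.35*(t-.34),0])
    f,T,a=go(t,h,v=10,wait=.1);cop(f,T,f0,T0+[0,1.35*(t-.34),0])
a=fixed("side");b=fixed("top");w=wrist()
o=np.zeros((600,800,3),np.uint8);r=lambda i,s:cv2.resize(i,s,interpolation=cv2.INTER_CUBIC)
o[:300,:400]=r(a[0][130:205,200:300],(400,300));o[300:,:400]=r(b[0][165:240,135:235],(400,300));o[:,400:]=r(w[0][130:280,220:320],(400,600))
cv2.imwrite("pics/fin.png",o);print(status.read_state()["gripper_width"]*94,status.read_state()["gripper_force"])
```

```text
clk 32.84 g0 t 0.344 act 0.3441 h -0.30 pos(face) [ 0.13 -0.02 -0.18] f [0.08 0.42 7.78] T [ 0.136  0.578 -0.005]
   F 9.44 cop u -36.3 v -1.4
clk 33.26 g0 t 0.344 act 0.3441 h -0.30 pos(face) [ 0.12 -0.02 -0.18] f [-0.02 -0.09  7.8 ] T [ 0.129  0.55  -0.009]
   F 9.46 cop u -30.7 v 11.1
clk 34.08 g0 t 0.344 act 0.3441 h -0.40 pos(face) [ 0.1   0.01 -0.21] f [-0.42 -0.17 10.13] T [0.129 0.766 0.006]
   F 11.79 cop u -34.6 v 10.6
clk 34.49 g0 t 0.344 act 0.3441 h -0.40 pos(face) [ 0.12 -0.01 -0.21] f [-0.88  0.34  9.72] T [ 0.122  0.768 -0.016]
   F 11.38 cop u -25.8 v -0.8
12.01569850521317 25.001601576805115
```

View pics/fin.png

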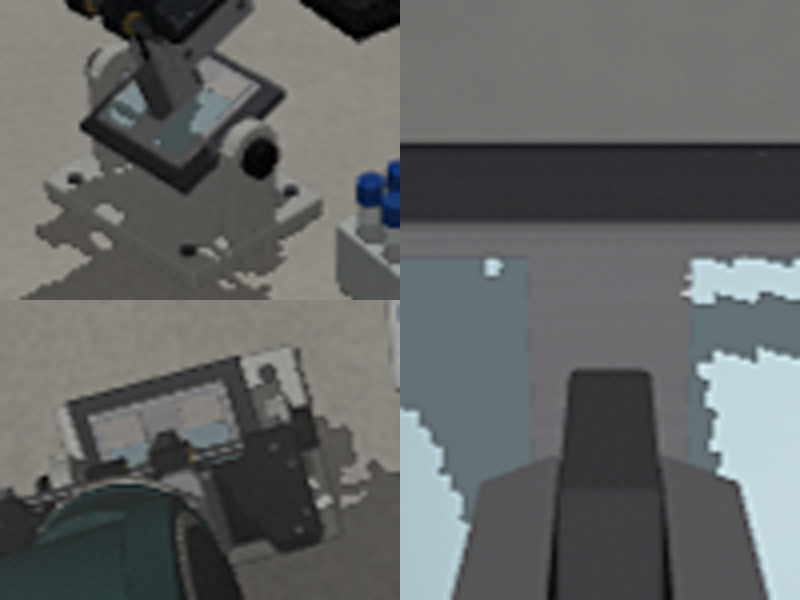

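The carrier sits centred, with an even margin all round and its edges parallel to the face. The centre of pressure is about +15 at 0.340 rad and about −30 at 0.344, so I'll trim to 0.3415 and check it.

Run:
```python
from h import *
z=np.load("base.npz");f0,T0=z["arr_0"],z["arr_1"]
def m(t,h):
    r=[]
    for k in range(2):
        f,T,a=go(t,h,v=10,wait=.3 if k==0 else .1);r.append(cop(f,T,f0,T0+[0,1.35*(t-.34),0]))
    return np.mean(r,0)
t,h=.3415,-.4
for _ in range(4):
    F,u,v=m(t,h)
    if abs(u)<10 and 9<F<14: break
    t+=np.clip(u*6e-5,-.0015,.0015); h+=.1 if F>14 else -.1 if F<9 else 0
```

```text
clk 35.26 g0 t 0.342 act 0.3415 h -0.40 pos(face) [ 0.03  0.   -0.24] f [-1.63  0.    9.77] T [ 0.167  0.562 -0.017]
   F 11.42 cop u 8.4 v 10.5
clk 35.67 g0 t 0.342 act 0.3416 h -0.40 pos(face) [ 0.07 -0.03 -0.23] f [-1.81 -0.45  9.14] T [ 0.13   0.554 -0.014]
   F 10.80 cop u 13.9 v 18.3
clk 36.29 g0 t 0.342 act 0.3423 h -0.40 pos(face) [ 0.11 -0.02 -0.22] f [-0.92  0.19  9.38] T [ 0.102  0.584 -0.017]
   F 11.04 cop u -9.4 v 0.8
clk 36.71 g0 t 0.342 act 0.3423 h -0.40 pos(face) [ 0.09 -0.02 -0.23] f [-1.45 -0.44  9.11] T [ 0.128  0.626 -0.016]
   F 10.77 cop u -1.1 v 18.0
```

The centre of pressure is near the middle at 11 N, at the lowest height reached so far, so the carrier is flush. I'll hand in.

```bash
python3 -c "
from station import order
print(order.close_job())"
```

```text
the job is handed in; nothing more can be done
None
```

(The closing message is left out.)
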